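# Draw out the padlock tray of a locksmith's slide rack

## Robot

A 6-joint arm with a two-finger parallel gripper is mounted at the origin on a cart in front of the work surface, level with it; the furniture and walls round the work are solid. World frame = base frame: x ahead of the robot, y to its left, z up, the work surface at z = 0. Lengths are in m, angles in rad, forces in N, time in s.
With the tool pointing down it reaches from about 0.25 to 0.8 m from the base axis. Payload 8.5 kg.
Tool frame: the origin (TCP) lies at the very end of the fingers, on their centre line; the grasp point (between the pads) lies 19 mm behind it (env.pinch_z is the z of the grasp point in the tool frame, in m); z points along the fingers, y is the line along which they close (so a half turn about z gives the same grasp; the last joint's range is limited). The gripper opens to 85 mm and grips with 20 to 120 N. Pads are 22 mm wide; open, the fingers measure 114 mm over their backs; the gripper's body (76 mm by 85 mm) begins 54 mm behind the grasp point. The pads swing forward as they close: fully open they stand 13 mm farther back than shut.
Start: joints at [-1.21, 0.238, -0.013, 1.319, 0, 1.571], TCP at [0.185, -0.491, 0.231] pointing down, gripper open.
Joint ranges: [-2.66, 2.66], [-1.03, 1.9], [-1.14, 1.46], [-1.82, 2.27], [-1.45, 1.34], [-3.14, 3.14]. Speed limits (rad/s): [2.22, 2.22, 2.79, 3.14, 3.14, 3.14].

## Interface

Orientations are given as a rotation vector (axis times angle).
In Python, from rig import env, vision gives the robot as it stands.
- The arm moves only by the tool drive_tool, never from a script. Its arguments are lists of equal length, an entry for each row: "xyz": the shift along the tool's x, y, z in mm, a list of three; "dr": the turn, a rotation vector about the tool's x, y, z in rad, a list of three. A call has 1 to 5 rows; each row shifts and turns the commanded pose from where the row before left it, along the tool's axes as they then stand; what a row does not reach is not made up. A row lasts 1/10 s, in which the tool goes at most 50 mm and 8.59 degrees, less where a joint would pass 70% of its speed; a pose out of reach is approached as far as the arm can. A call is refused whole if a number of a shift passes 50 or a number of a turn 0.15, either way. A call with a gripper value outside its range is refused whole. "claw" is the closure in counts, from 0 (fully open) to 255 (shut), set as the call begins (left out, the last holds). The fingers move at their own pace and stop on an object; "squeeze" is the grip in N (left out, the last holds). Time passes only in rows, so rows that do not move let the fingers close. It gives the time, the measured TCP pose, the force, the opening and the grip force at its end, in the units of the state.
- env.get_obs(): the state, without advancing time (a new reading comes with each control period).
- vision.get_image(name): name is "scene" or "top"; returns a dict with "img" (400x640x3 uint8, red, green, blue), "camera_matrix" (3x3 intrinsics, pixels), "k1" (the pictures are not rectified: a ray, as slopes to the right and down, at radius r is drawn at 1 + k1 r^2 times it, then the intrinsics apply), "world_from_camera" (4x4, takes a point from camera to world coordinates). Camera axes: x right, y down, z forward; pixel columns grow to the right and rows downward; lengths in m; the calibration is good to about 2 mm. A picture is of the moment at which its call begins. There is no depth.
- env.job_done(): hands the job in; it is judged then, once.
The state is a dict: "time": time; "joint_pos": joint angles; "dq": joint speeds; "joint_torque": joint torques, N m; "ee_pos": TCP position; "eef_rot": TCP orientation; "force": force on the tool from outside, world axes, zero at the start; "wrist_torque": the same for the moment, N m; "finger_gap": opening from 0.0 (shut) to 1.0 (fully open); "grip_force": force on a finger pad.
Only numpy, scipy, OpenCV 4.12 (cv2) and the standard library are available. Lean on these libraries where they do the work, as an engineer would, in place of code of your own. Each camera call takes 0.05 s, during which the arm holds its last target. There are 200 camera calls.

## Task

One tray of the rack has been left standing part-way out: push it fully home with a fingertip first. Then hook a fingertip behind the front lip of the tray with the padlock and draw it all the way out to its stop, so that the padlock is ready to be worked on. Do not pinch a lip, do not touch or lift the locks lying in the trays, leave the third tray shut and the bottle and pliers alone, and finish clear of everything.

Things in the scene. Friction and masses are not known exactly. Their poses are not given: they have to be found in the camera images.
- rack: Fixed plywood board, 146 x 330 x 12 mm; origin under its centre at desk height; x points to the rack's rear (away from the robot), y left, z up. On it three identical aluminium runners stand side by side (at y = +105, 0, -105 mm, order varies), each with a dark steel tray that slides along x. Runner sides reach 31 mm above the desk
- open_tray (a joint): How far the tray that stands part-way out at the start (it carries the long lock cylinder) is drawn out toward the robot (the rack's -x), m: 0 home, 0.09 fully out; hard stops at both ends, held down by its rails. It stays where left; sliding takes about 2.5 to 3.5 N
- open_lip (a point): Upright lip of the tray that stands part-way out at the start (it carries the long lock cylinder): 96 mm wide, 38 high, 8 thick with face plate and card frame. Point: middle of its top edge, inner (rear) face, 54.5 mm above the desk; axes as the rack's. Behind it a clear finger well (x 0 to 50 mm, 86 mm wide, floor 35 mm below), then a rib 10 mm high and the lock's 74 mm long compartment
- padlock_tray (a joint): How far the shut tray that carries the brass padlock is drawn out toward the robot (the rack's -x), m: 0 home, 0.09 fully out; hard stops at both ends, held down by its rails. It stays where left; sliding takes about 2.5 to 3.5 N
- padlock_lip (a point): Upright lip of the shut tray that carries the brass padlock: 96 mm wide, 38 high, 8 thick with face plate and card frame. Point: middle of its top edge, inner (rear) face, 54.5 mm above the desk; axes as the rack's. Behind it a clear finger well (x 0 to 50 mm, 86 mm wide, floor 35 mm below), then a rib 10 mm high and the lock's 74 mm long compartment
- third_tray (a joint): How far the other shut tray (it carries the short lock cylinder) is drawn out toward the robot (the rack's -x), m: 0 home, 0.09 fully out; hard stops at both ends, held down by its rails. It stays where left; sliding takes about 2.5 to 3.5 N
- third_lip (a point): Upright lip of the other shut tray (it carries the short lock cylinder): 96 mm wide, 38 high, 8 thick with face plate and card frame. Point: middle of its top edge, inner (rear) face, 54.5 mm above the desk; axes as the rack's. Behind it a clear finger well (x 0 to 50 mm, 86 mm wide, floor 35 mm below), then a rib 10 mm high and the lock's 74 mm long compartment
- padlock: Brass padlock with steel shackle, about 52 x 59 x 13 mm, lying loose in its tray behind the rib; origin at its underside, near its middle
- cylinder_long: Brass profile lock cylinder, 66 x 43 x 17 mm, lying loose in the tray that stands out; origin at its underside
- cylinder_short: Dull grey profile lock cylinder, 60 x 44 x 17 mm, lying loose in the third tray; origin at its underside
- oiler: Bystander: small white oil bottle, 41 mm across, 112 mm tall, standing to the right of the rack; origin under its centre
- side_pliers: Bystander: pliers with red handles, 163 x 54 x 13 mm, lying to the left of the rack; origin at the underside
There are look-alikes about, which are no part of the job. What is shaped like the cylinder_short but brown or turquoise is not meant. What is shaped like the cylinder_long but blue or pink is not meant.

How it is judged:
On the way, in this order (a step that is already met when the one before it is completed fails the run):
1. the tray that stood out is pushed fully home (value of joint open_tray below 0.006 m), for 0.2 s.
2. the padlock tray comes out with a finger pulling on its lip (value of joint padlock_tray between 0.02 and 0.084 m and contact force between the fingers and padlock_tray_c5 above 0.5 N).
3. the padlock tray is drawn fully out (value of joint padlock_tray above 0.084 m), for 0.2 s.
At the end, for the whole second after the job is handed in: The tray that stood out is home (within 6 mm), the padlock tray is out to its stop (at least 84 of 90 mm) and still, the third tray is home (within 6 mm), each lock lies in its own tray's compartment, the bottle stands and bottle and pliers lie within 15 mm of where they were (value of joint each of open_tray, third_tray below 0.006 m and value of joint padlock_tray above 0.084 m and x of padlock in the frame of padlock_lip between 0.05 and 0.13 m and y of padlock in the frame of padlock_lip between -0.045 and 0.045 m and height (world z) of each of padlock, cylinder_long, cylinder_short below 0.029 m and x of cylinder_long in the frame of open_lip between 0.05 and 0.13 m and y of cylinder_long in the frame of open_lip between -0.045 and 0.045 m and x of cylinder_short in the frame of third_lip between 0.05 and 0.13 m and y of cylinder_short in the frame of third_lip between -0.045 and 0.045 m and distance of each of oiler, side_pliers from where it was at the start of the episode below 0.015 m and angle between oiler's own z axis and vertical below 0.15 rad and velocity of joint padlock_tray between -0.01 and 0.01 m/s and linear speed of padlock below 0.01 m/s); the robot touches nothing.
It fails at once if two trays stand out at once (value of joint each of padlock_tray, open_tray above 0.02 m).
It fails at once if the third tray is drawn out (value of joint third_tray above 0.012 m).
It fails at once if a lip is pinched between the fingers ((contact force between the fingers and open_tray_c5 above 2 N and contact force between the fingers and open_tray_c6 above 2 N) or (contact force between the fingers and padlock_tray_c5 above 2 N and contact force between the fingers and padlock_tray_c6 above 2 N) or (contact force between the fingers and third_tray_c5 above 2 N and contact force between the fingers and third_tray_c6 above 2 N)).
It fails at once if a lock lying in a tray is touched or lifted (contact force between any of the arm, the fingers and padlock above 0.5 N or height (world z) of any of padlock, cylinder_long, cylinder_short above 0.032 m or contact force between any of the arm, the fingers and cylinder_long above 0.5 N or contact force between any of the arm, the fingers and cylinder_short above 0.5 N).
It fails at once if the bottle or the pliers are moved (distance of any of oiler, side_pliers from where it was at the start of the episode above 0.02 m).
It also fails if it takes over 43 s, if anything falls off the work surface, if the arm or the gripper's body presses on something with over 40 N, if the wrist force passes 120 N, or if a joint passes its speed limit or range.

## Working session

There is one attempt and no reset: what is moved stays moved. The work goes in short steps, Python scripts to look and compute and a tool call to move; the robot and the scene stay as the last step left them, time stands still between calls to the robot, and variables do not carry over. Pictures are saved under pics/ and viewed, at most 10 in all, crops included, and the job is handed in when it is done.

Besides the shell and the picture viewer there is one more tool, called after "Emit:" as a command line: name --argument value ..., lists and objects as JSON in quotes. drive_tool: Moves the arm, as the interface text tells. Its arguments: {"type":"object","properties":{"xyz":{"type":"array","items":{"type":"array","items":{"type":"number"}}},"dr":{"type":"array","items":{"type":"array","items":{"type":"number"}}},"claw":{"type":"number"},"squeeze":{"type":"number"}},"required":["xyz","dr"]}

```bash
mkdir -p pics; cat > h.py <<'E'
import numpy as np, cv2
from rig import env, vision
def ray(im,u,v):
    K=im["camera_matrix"];k=im["k1"]
    d=np.array([(u-K[0][2])/K[0][0],(v-K[1][2])/K[1][1]]);s=d.copy()
    for _ in range(30): s=d/(1+k*(s@s))
    T=np.array(im["world_from_camera"]);return T[:3,3],T[:3,:3]@np.array([s[0],s[1],1])
def onz(im,u,v,z):
    o,d=ray(im,u,v);return o+d*(z-o[2])/d[2]
def proj(im,p):
    T=np.array(im["world_from_camera"]);c=T[:3,:3].T@(np.array(p)-T[:3,3]);s=c[:2]/c[2]
    s=s*(1+im["k1"]*(s@s));K=im["camera_matrix"];return s[0]*K[0][0]+K[0][2],s[1]*K[1][1]+K[1][2]
E
python3 - <<'E'
from h import *
import pickle
d={n:vision.get_image(n) for n in("scene","top")}
pickle.dump(d,open("im.pkl","wb"))
for n in d: cv2.imwrite(f"pics/{n}0.png",d[n]["img"][:,:,::-1]);print(n,np.round(d[n]["world_from_camera"],3).tolist())
o=env.get_obs();print(o["time"],o["ee_pos"],o["eef_rot"],o["finger_gap"],env.pinch_z)
E
```

```text
scene [[-0.594, -0.483, 0.643, -0.237], [-0.804, 0.376, -0.46, 0.617], [-0.02, -0.791, -0.612, 0.82], [0.0, 0.0, 0.0, 1.0]]
top [[0.024, -0.988, 0.152, 0.406], [-0.999, -0.028, -0.021, 0.052], [0.025, -0.152, -0.988, 0.999], [0.0, 0.0, 0.0, 1.0]]
0.1 [ 0.18519923 -0.49082653  0.23074555] [-3.08931895e+00 -5.63486248e-01  3.89001527e-04] 0.9983701648152812 -0.0187
```

View pics/top0.png

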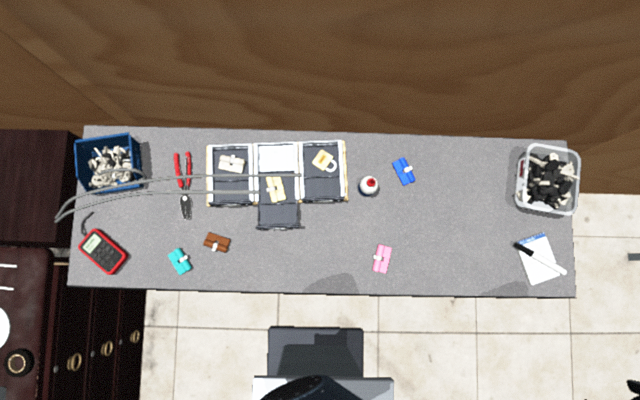

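View pics/scene0.png

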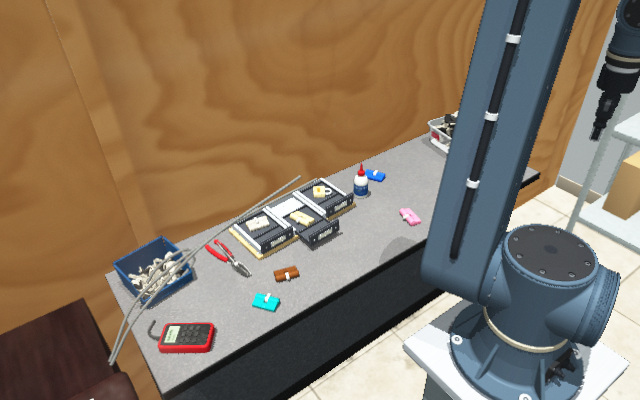

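The top view shows the padlock in the right tray (lip near 325,203), the part-out tray in the middle (lip near 279,228), the short cylinder in the left tray, the bottle at 369,186 and the pliers at 184,185. Thin cables or wires hang over the left part of the rack, so I'm enlarging both pictures.

```bash
python3 - <<'E'
import pickle,cv2
d=pickle.load(open("im.pkl","rb"))
a=d["top"]["img"][130:250,190:390,::-1]; cv2.imwrite("pics/t1.png",cv2.resize(a,None,fx=4,fy=4,interpolation=cv2.INTER_CUBIC))
a=d["scene"]["img"][160:280,210:400,::-1]; cv2.imwrite("pics/s1.png",cv2.resize(a,None,fx=4,fy=4,interpolation=cv2.INTER_CUBIC))
E
```

```text
(no output)
```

View pics/t1.png

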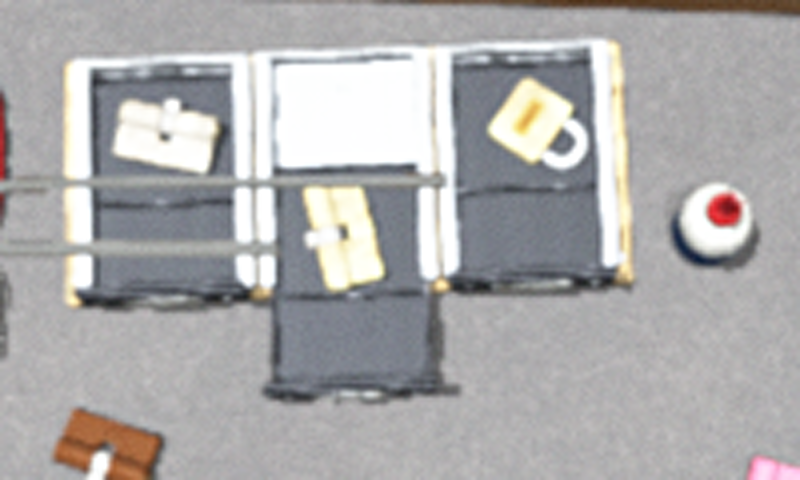

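View pics/s1.png

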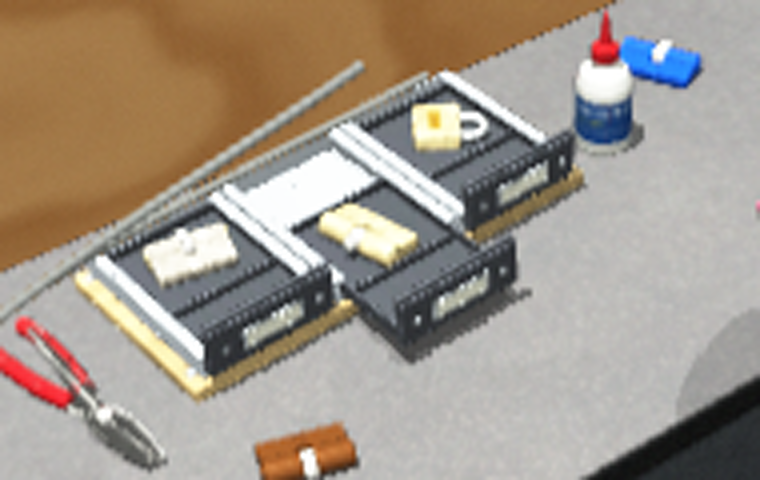

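The crops confirm it: the order from left to right is third, open, padlock. Lip top edges in the top picture are at about (256..300, 227) for the middle tray and (304..346, 201) for the padlock tray. Two wires end at about (300,175) and (259,192).

```bash
python3 - <<'E'
from h import *
import pickle
d=pickle.load(open("im.pkl","rb"));t,s=d["top"],d["scene"]
T=lambda x,y:(190+(x+.5)/4-.5,130+(y+.5)/4-.5); S=lambda x,y:(210+(x+.5)/4-.5,160+(y+.5)/4-.5)
def tri(a,b):
    o,p=ray(t,*a);q,r=ray(s,*b);k=np.linalg.lstsq(np.c_[p,-r],q-o,rcond=None)[0]
    A=o+k[0]*p;B=q+k[1]*r;return np.round((A+B)/2,3),np.round(np.linalg.norm(A-B),3)
print("wires",[(tri(T(*a),S(*b))) for a in((440,180),(275,248)) for b in((362,66),(430,75))])
for n,p in dict(RL=(68,62),RR=(620,42),FR=(632,285),FL=(68,304)).items(): print("board",n,onz(t,*T(*p),.012)[:2].round(4))
for n,a,b in(("openL",(268,386),(400,345-38)),("openR",(438,382),(515,240)),("padR",(615,280),(573,135)),("padL",(447,288),(463,190)),("thirdL",(82,300),(205,338))):
    print(n,onz(t,*T(*a),.0545)[:2].round(4),onz(s,*S(*b),.0545)[:2].round(4),tri(T(*a),S(*b)))
# cyl, bottle
print("bottle cap",tri(T(725,208),S(605,12)))
print(onz(t,*T(345,235),.03), onz(t,*T(540,125),.025))
E
```

```text
wires [(array([0.601, 0.081, 0.129]), np.float64(0.037)), (array([0.588, 0.063, 0.125]), np.float64(0.008)), (array([0.54 , 0.141, 0.191]), np.float64(0.003)), (array([0.526, 0.126, 0.191]), np.float64(0.044))]
board RL [0.6794 0.2911]
board RR [ 0.7017 -0.0373]
board FR [ 0.5548 -0.0463]
board FL [0.5344 0.2818]
openL [0.4863 0.1587] [0.4767 0.1627] (array([0.486, 0.158, 0.046]), np.float64(0.003))
openR [0.4911 0.0649] [0.4839 0.0681] (array([0.491, 0.064, 0.048]), np.float64(0.002))
padR [ 0.551  -0.0324] [ 0.548  -0.0314] (array([ 0.551, -0.033,  0.052]), np.float64(0.001))
padL [0.5438 0.0614] [0.5457 0.0641] (array([0.545, 0.063, 0.054]), np.float64(0.003))
thirdL [0.5314 0.2642] [0.5261 0.2718] (array([0.533, 0.267, 0.046]), np.float64(0.003))
bottle cap (array([ 0.581, -0.085,  0.117]), np.float64(0.001))
[0.57651938 0.12113611 0.03      ] [0.64600024 0.01016395 0.025     ]
```

Emit:
drive_tool --xyz '[[0, 0, 0], [0, 0, 0], [14, -29, 0], [14, -29, 0], [14, -29, 0]]' --dr '[[0, 0, 0.148], [0, 0, 0.149], [0, 0, 0], [0, 0, 0], [0, 0, 0]]' --claw 255 --squeeze 20

```text
time: 0.6
ee_pos: [0.2217, -0.4005, 0.2308]
eef_rot: [-3.139, -0.099, 0.001]
force: [0.4, 0.4, 0.1]
finger_gap: 0.142
grip_force: 0.0
```

Emit:
drive_tool --xyz '[[14, -29, 0], [14, -29, 0], [14, -29, 0], [14, -29, 0], [14, -29, 0]]' --dr '[[0, 0, 0], [0, 0, 0], [0, 0, 0], [0, 0, 0], [0, 0, 0]]'

```text
time: 1.1
ee_pos: [0.2824, -0.2512, 0.2311]
eef_rot: [-3.14, -0.1, 0.0]
force: [0.7, 0.3, 0.2]
finger_gap: 0.002
grip_force: 0.0
```

Emit:
drive_tool --xyz '[[14, -29, 0], [14, -29, 0], [14, -29, 0], [14, -29, 0], [14, -29, 0]]' --dr '[[0, 0, 0], [0, 0, 0], [0, 0, 0], [0, 0, 0], [0, 0, 0]]'

```text
time: 1.6
ee_pos: [0.343, -0.102, 0.2312]
eef_rot: [-3.14, -0.1, 0.0]
force: [0.3, 0.2, -0.5]
finger_gap: 0.003
grip_force: 0.0
```

Emit:
drive_tool --xyz '[[14, -29, 4], [14, -29, 4], [14, -29, 4], [14, -29, 4], [14, -29, 4]]' --dr '[[0, 0, 0], [0, 0, 0], [0, 0, 0], [0, 0, 0], [0, 0, 0]]'

```text
time: 2.1
ee_pos: [0.4044, 0.036, 0.211]
eef_rot: [-3.129, -0.127, 0.001]
force: [-0.1, -0.0, 0.3]
finger_gap: -0.002
grip_force: 0.0
```

Emit:
drive_tool --xyz '[[0, 0, 0], [0, 0, 0], [0, 0, 0], [0, 0, 0], [0, 0, 0]]' --dr '[[0, 0.13, 0], [0, 0.13, 0], [0, 0.13, 0], [0, 0.13, 0], [0, 0.13, 0]]'

```text
time: 2.6
ee_pos: [0.4043, 0.0326, 0.2117]
eef_rot: [-2.939, -0.111, -0.999]
force: [0.8, -0.2, -1.4]
finger_gap: -0.004
grip_force: 0.0
```

```bash
cat >> h.py <<'E'
from scipy.spatial.transform import Rotation as Ro
C=np.array([.6176,.1223]);YAW=.064
def rack(x,y,z): c,s=np.cos(YAW),np.sin(YAW);return np.array([C[0]+c*x-s*y,C[1]+s*x+c*y,z])
def inrack(p): q=np.array(p[:2])-C;c,s=np.cos(YAW),np.sin(YAW);return np.round([c*q[0]+s*q[1],-s*q[0]+c*q[1],p[2]],4)
def want(tilt): 
    c,s=np.cos(YAW),np.sin(YAW);return Ro.from_matrix(np.array([[c,s,0],[s,-c,0],[0,0,-1]]))*Ro.from_rotvec([0,tilt,0])
def go(p,tilt=.65):
    o=env.get_obs();R=Ro.from_rotvec(o["eef_rot"])
    print("rack pos",inrack(o["ee_pos"]),"dr",(R.inv()*want(tilt)).as_rotvec().round(3),"shift mm (after dr)",(want(tilt).inv().apply(p-o["ee_pos"])*1000).round(1), "j",np.round(o["joint_pos"],2),"F",np.round(o["force"],1),"t",o["time"])
E
python3 -c "
from h import *
go(rack(-.18,0,.07))
print(want(.65).as_matrix().round(3))"
```

```text
rack pos [-0.2186 -0.0759  0.2117] dr [-0.017 -0.006  0.006] shift mm (after dr) [-55.  -75.9 136.2] j [ 0.07 -0.42 -0.88  0.46  0.01  3.14] F [ 0.8 -0.2 -1.4] t 2.6
[[ 0.794  0.064  0.604]
 [ 0.051 -0.998  0.039]
 [ 0.605  0.    -0.796]]
```

Joint 6 has reached its limit, so I'm giving the tool a half turn back about its z axis; the grasp stays the same.

Emit:
drive_tool --xyz '[[0, 0, 0], [0, 0, 0], [0, 0, 0], [0, 0, 0], [0, 0, 0]]' --dr '[[0, 0, -0.149], [0, 0, -0.149], [0, 0, -0.149], [0, 0, -0.149], [0, 0, -0.149]]'

```text
time: 3.1
ee_pos: [0.4042, 0.0325, 0.211]
eef_rot: [2.565, 1.125, 0.895]
force: [-0.1, -0.3, 0.5]
finger_gap: -0.0
grip_force: 0.0
```

Emit:
drive_tool --xyz '[[0, 0, 0], [0, 0, 0], [0, 0, 0], [0, 0, 0], [0, 0, 0]]' --dr '[[0, 0, -0.149], [0, 0, -0.149], [0, 0, -0.149], [0, 0, -0.149], [0, 0, -0.149]]'

```text
time: 3.6
ee_pos: [0.4042, 0.0326, 0.2109]
eef_rot: [1.869, 1.87, 0.684]
force: [0.0, -0.6, -0.1]
finger_gap: 0.001
grip_force: 0.0
```

Emit:
drive_tool --xyz '[[0, 0, 0], [0, 0, 0], [0, 0, 0], [0, 0, 0], [0, 0, 0]]' --dr '[[0, 0, -0.149], [0, 0, -0.149], [0, 0, -0.149], [0, 0, -0.149], [0, 0, -0.149]]'

```text
time: 4.1
ee_pos: [0.4042, 0.0325, 0.211]
eef_rot: [1.019, 2.329, 0.414]
force: [0.7, -0.0, -0.6]
finger_gap: 0.0
grip_force: 0.0
```

Emit:
drive_tool --xyz '[[0, 0, 0], [0, 0, 0], [0, 0, 0], [0, 0, 0], [0, 0, 0]]' --dr '[[0, 0, -0.149], [0, 0, -0.149], [0, 0, -0.149], [0, 0, -0.149], [0, 0, -0.149]]'

```text
time: 4.6
ee_pos: [0.4042, 0.0325, 0.2109]
eef_rot: [0.1, 2.494, 0.111]
force: [-0.2, 0.4, -0.1]
finger_gap: 0.002
grip_force: 0.0
```

```bash
sed -i 's/Ro.from_rotvec(\[0,tilt,0\])/Ro.from_rotvec([0,tilt,0])*Ro.from_rotvec([0,0,np.pi])/' h.py
python3 -c "
from h import *
go(rack(-.18,0,.07))"
```

```text
rack pos [-0.2188 -0.0759  0.2109] dr [ 0.017 -0.002 -0.15 ] shift mm (after dr) [ 54.4  75.9 135.7] j [ 0.07 -0.41 -0.87  0.46  0.01  0.15] F [-0.2  0.4 -0.1] t 4.6
```

Emit:
drive_tool --xyz '[[0, 0, 0], [11, 15, 27], [11, 15, 27], [11, 15, 27], [11, 15, 27]]' --dr '[[0.017, 0, -0.149], [0, 0, 0], [0, 0, 0], [0, 0, 0], [0, 0, 0]]'

```text
time: 5.1
ee_pos: [0.431, 0.0953, 0.0983]
eef_rot: [-0.071, 2.491, 0.031]
force: [1.8, 0.3, -0.3]
finger_gap: -0.0
grip_force: 0.0
```

```bash
python3 - <<'E'
from h import *
go(rack(-.165,0,.04))
i=vision.get_image("top");a=i["img"][130:250,190:390,::-1]; cv2.imwrite("pics/t2.png",cv2.resize(a,None,fx=2.9,fy=2.9,interpolation=cv2.INTER_CUBIC))
b=vision.get_image("scene")["img"][160:280,210:400,::-1];cv2.imwrite("pics/c2.png",np.vstack([cv2.resize(a,(500,300),interpolation=2),cv2.resize(b,(500,300),interpolation=2)]))
E
```

```text
rack pos [-0.1879 -0.015   0.0983] dr [ 0.001 -0.001 -0.007] shift mm (after dr) [17.  15.  60.3] j [ 0.33 -0.13 -1.08 -0.01 -0.16  0.22] F [ 1.8  0.3 -0.3] t 5.1
```

View pics/c2.png

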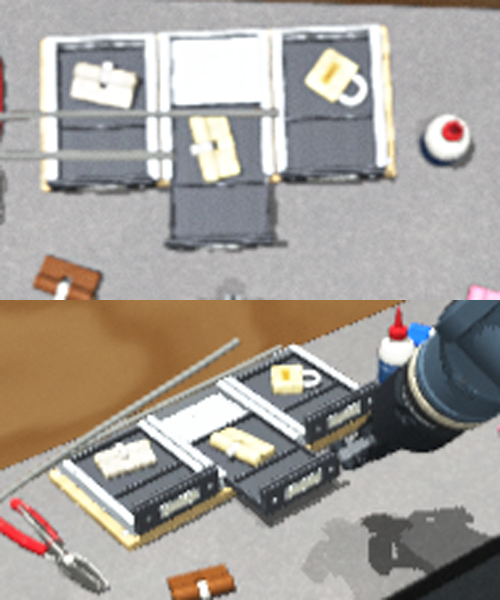

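The fingertip stands just in front of the middle tray's lip (tip at about 232,288 in the upper crop) and is clear of the wires. I'm descending, then pushing.

Emit:
drive_tool --xyz '[[6, 5, 20], [6, 5, 20], [6, 5, 20], [2, 0, 3], [0, 0, 0]]' --dr '[[0, 0, 0], [0, 0, 0], [0, 0, 0], [0, 0, 0], [0, 0, 0]]'

```text
time: 5.7
ee_pos: [0.455, 0.1123, 0.04]
eef_rot: [-0.071, 2.499, 0.027]
force: [-0.5, -0.1, 0.5]
finger_gap: -0.001
grip_force: 0.0
```

```bash
python3 -c "
from h import *
go(rack(-.093,0,.037))"
```

```text
rack pos [-0.1629  0.0005  0.04  ] dr [-0.002 -0.008 -0.007] shift mm (after dr) [-53.8  -0.5  44.7] j [ 0.36  0.1  -1.14 -0.29 -0.17  0.24] F [-0.5 -0.1  0.5] t 5.7
```

Emit:
drive_tool --xyz '[[-8, 0, 6], [-8, 0, 6], [-8, 0, 6], [-8, 0, 6], [-8, 0, 6]]' --dr '[[0, 0, 0], [0, 0, 0], [0, 0, 0], [0, 0, 0], [0, 0, 0]]'

```text
time: 6.2
ee_pos: [0.5061, 0.1156, 0.0402]
eef_rot: [-0.071, 2.497, 0.028]
force: [-2.9, 0.9, 2.0]
finger_gap: -0.002
grip_force: 1.5
```

Emit:
drive_tool --xyz '[[-4, 0, 3], [-4, 0, 3], [-4, 0, 3], [0, 0, 0]]' --dr '[[0, 0, 0], [0, 0, 0], [0, 0, 0], [0, 0, 0]]'

```text
time: 6.6
ee_pos: [0.5207, 0.1165, 0.04]
eef_rot: [-0.071, 2.498, 0.028]
force: [0.7, -0.1, -0.6]
finger_gap: -0.002
grip_force: 0.0
```

```bash
python3 -c "
from h import *
go(rack(-.093,0,.037))"
```

```text
rack pos [-0.0971  0.0004  0.04  ] dr [-0.001 -0.007 -0.007] shift mm (after dr) [-1.4 -0.4  4.8] j [ 0.3   0.18 -1.02 -0.26 -0.14  0.2 ] F [ 0.7 -0.1 -0.6] t 6.6
```

Emit:
drive_tool --xyz '[[-2.4, 0, 1.8], [-2.4, 0, 1.8]]' --dr '[[0, 0, 0], [0, 0, 0]]'

```text
time: 6.8
ee_pos: [0.5258, 0.1167, 0.0397]
eef_rot: [-0.071, 2.498, 0.028]
force: [-2.7, 0.8, 0.4]
finger_gap: 0.001
grip_force: 1.3
```

Emit:
drive_tool --xyz '[[-2.4, 0, 1.8], [-2.4, 0, 1.8]]' --dr '[[0, 0, 0], [0, 0, 0]]'

```text
time: 7.0
ee_pos: [0.532, 0.1172, 0.0398]
eef_rot: [-0.071, 2.498, 0.028]
force: [-2.0, -0.4, 0.2]
finger_gap: 0.002
grip_force: 1.3
```

Emit:
drive_tool --xyz '[[-1.6, 0, 1.2], [-1.6, 0, 1.2]]' --dr '[[0, 0, 0], [0, 0, 0]]'

```text
time: 7.2
ee_pos: [0.5354, 0.1174, 0.0394]
eef_rot: [-0.072, 2.499, 0.028]
force: [-18.1, 0.5, 10.5]
finger_gap: -0.003
grip_force: 8.8
```

Emit:
drive_tool --xyz '[[-1.6, 0, 1.2], [0, 0, 0]]' --dr '[[0, 0, 0], [0, 0, 0]]'

```text
time: 7.4
ee_pos: [0.5354, 0.1172, 0.0384]
eef_rot: [-0.072, 2.502, 0.028]
force: [-17.1, 0.7, 10.1]
finger_gap: -0.0
grip_force: 8.5
```

Resistance jumped to about 18 N at rack x = -0.082, so the middle tray is on its home stop. I'm backing off, rising, reducing the tilt and taking a check picture.

Emit:
drive_tool --xyz '[[8, 0, -6], [16, 0, -12], [16, 0, -12], [-12, 0, -16], [-24, 0, -32]]' --dr '[[0, 0, 0], [0, 0, 0], [0, 0, 0], [0, 0, 0], [0, 0, 0]]'

```text
time: 7.9
ee_pos: [0.4858, 0.1138, 0.0978]
eef_rot: [-0.072, 2.503, 0.026]
force: [1.4, 0.4, 0.2]
finger_gap: -0.005
grip_force: 0.0
```

Emit:
drive_tool --xyz '[[0, -30, 0], [0, -30, 0], [0, -30, 0], [0, -24, 0], [0, 0, 0]]' --dr '[[0, 0, 0], [0, 0, 0], [0, 0.15, 0], [0, 0, 0], [0, 0, 0]]'

```text
time: 8.4
ee_pos: [0.4971, 0.0049, 0.0998]
eef_rot: [-0.071, 2.613, 0.019]
force: [-0.5, -0.3, 0.0]
finger_gap: -0.001
grip_force: 0.0
```

```bash
python3 - <<'E'
from h import *
go(rack(-.057,-.115,.075),.5)
go(rack(-.035,-.115,.035),.5)
i=vision.get_image("top");a=i["img"][130:250,190:390,::-1]
b=vision.get_image("scene")["img"][160:280,210:400,::-1];cv2.imwrite("pics/c3.png",np.vstack([cv2.resize(a,(500,300),interpolation=2),cv2.resize(b,(475,300),interpolation=2).copy() if 0 else cv2.resize(b,(500,300),interpolation=2)]))
for x in(-.0736,-.0656): print([np.round((np.array(proj(i,rack(x,-.105+y,.0545)))-[190,130])*2.5) for y in(-.048,.048)])
E
```

```text
rack pos [-0.1278 -0.1095  0.0998] dr [-0.005  0.028 -0.008] shift mm (after dr) [-50.3  -5.5  55.7] j [-0.01 -0.01 -0.87  0.19  0.03 -0.06] F [-0.5 -0.3  0. ] t 8.4
rack pos [-0.1278 -0.1095  0.0998] dr [-0.005  0.028 -0.008] shift mm (after dr) [-50.4  -5.5 101.3] j [-0.01 -0.01 -0.87  0.19  0.03 -0.06] F [-0.5 -0.3  0. ] t 8.4
[array([386., 171.]), array([279., 175.])]
[array([386., 162.]), array([279., 166.])]
```

View pics/c3.png

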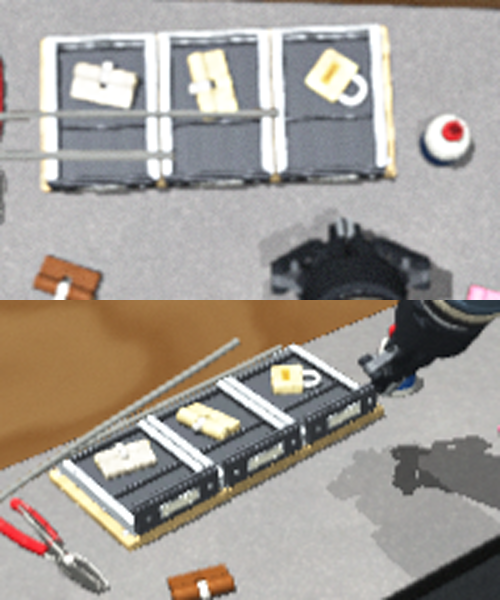

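The picture shows the middle tray shut. The fingers are in front of the padlock tray (tips at about 345,225 in the upper crop, lip at about 335,175).

```bash
python3 - <<'E'
from h import *
import pickle
t=pickle.load(open("im.pkl","rb"))["top"]
T=lambda x,y:(190+(x+.5)/4-.5,130+(y+.5)/4-.5)
print("rib",inrack(onz(t,*T(525,189),.0295)))
for y in(262,268,274,280,286): print(y,inrack(onz(t,*T(530,y),.0545)))
g=t["img"].astype(int).sum(2)[170:208,322:325].mean(1);print(dict(zip(range(170,208),g.astype(int))))
E
```

```text
rib [-0.0176 -0.1031  0.0295]
262 [-0.0645 -0.103   0.0545]
268 [-0.0679 -0.1028  0.0545]
274 [-0.0713 -0.1027  0.0545]
280 [-0.0747 -0.1026  0.0545]
286 [-0.0781 -0.1024  0.0545]
{170: np.int64(490), 171: np.int64(365), 172: np.int64(365), 173: np.int64(373), 174: np.int64(370), 175: np.int64(383), 176: np.int64(378), 177: np.int64(262), 178: np.int64(325), 179: np.int64(374), 180: np.int64(375), 181: np.int64(375), 182: np.int64(376), 183: np.int64(376), 184: np.int64(378), 185: np.int64(376), 186: np.int64(379), 187: np.int64(374), 188: np.int64(381), 189: np.int64(378), 190: np.int64(378), 191: np.int64(380), 192: np.int64(379), 193: np.int64(382), 194: np.int64(391), 195: np.int64(375), 196: np.int64(328), 197: np.int64(324), 198: np.int64(257), 199: np.int64(327), 200: np.int64(394), 201: np.int64(443), 202: np.int64(342), 203: np.int64(325), 204: np.int64(467), 205: np.int64(518), 206: np.int64(513), 207: np.int64(524)}
```

Emit:
drive_tool --xyz '[[-17, -5, 0], [-17, 0, 0], [-17, 0, 0], [0, 0, 20], [0, 0, 20]]' --dr '[[0, 0.028, -0.008], [0, 0, 0], [0, 0, 0], [0, 0, 0], [0, 0, 0]]'

```text
time: 9.0
ee_pos: [0.5603, 0.0074, 0.0885]
eef_rot: [-0.089, 2.64, 0.018]
force: [0.2, -0.1, 0.4]
finger_gap: -0.004
grip_force: 0.0
```

```bash
python3 -c "
from h import *
go(rack(-.034,-.115,.035),.5)"
```

```text
rack pos [-0.0645 -0.111   0.0885] dr [-0.002 -0.     0.003] shift mm (after dr) [-1.1 -4.  61.6] j [-0.    0.12 -0.74  0.21  0.03 -0.06] F [ 0.2 -0.1  0.4] t 9.0
```

Emit:
drive_tool --xyz '[[-1, -3, 15], [0, 0, 15], [0, 0, 12], [0, 0, 10], [0, 0, 9]]' --dr '[[0, 0, 0], [0, 0, 0], [0, 0, 0], [0, 0, 0], [0, 0, 0]]'

```text
time: 9.5
ee_pos: [0.5895, 0.0056, 0.0343]
eef_rot: [-0.088, 2.643, 0.018]
force: [0.4, -0.3, -0.3]
finger_gap: 0.002
grip_force: 0.0
```

```bash
python3 -c "
from h import *
go(rack(-.134,-.115,.035),.5)"
```

```text
rack pos [-0.0355 -0.1147  0.0343] dr [-0.002 -0.003  0.003] shift mm (after dr) [ 86.1  -0.3 -47.8] j [-0.01  0.26 -0.75  0.06  0.03 -0.07] F [ 0.4 -0.3 -0.3] t 9.5
```

In the well with no contact. Pulling now.

Emit:
drive_tool --xyz '[[5.3, 0, -2.9], [5.3, 0, -2.9], [5.3, 0, -2.9]]' --dr '[[0, 0, 0], [0, 0, 0], [0, 0, 0]]'

```text
time: 9.8
ee_pos: [0.5713, 0.0038, 0.0358]
eef_rot: [-0.087, 2.641, 0.018]
force: [3.3, 1.0, 0.5]
finger_gap: 0.002
grip_force: 1.2
```

Emit:
drive_tool --xyz '[[5.3, 0, -2.9], [5.3, 0, -2.9], [5.3, 0, -2.9], [5.3, 0, -2.9], [5.3, 0, -2.9]]' --dr '[[0, 0, 0], [0, 0, 0], [0, 0, 0], [0, 0, 0], [0, 0, 0]]'

```text
time: 10.3
ee_pos: [0.5412, 0.0017, 0.0356]
eef_rot: [-0.087, 2.642, 0.017]
force: [3.1, -0.6, 3.3]
finger_gap: 0.003
grip_force: 2.1
```

Emit:
drive_tool --xyz '[[5.3, 0, -2.9], [5.3, 0, -2.9], [5.3, 0, -2.9], [5.3, 0, -2.9], [5.3, 0, -2.9]]' --dr '[[0, 0, 0], [0, 0, 0], [0, 0, 0], [0, 0, 0], [0, 0, 0]]'

```text
time: 10.8
ee_pos: [0.5109, -0.0004, 0.0355]
eef_rot: [-0.087, 2.642, 0.017]
force: [3.6, -1.4, 5.2]
finger_gap: -0.001
grip_force: 2.5
```

Emit:
drive_tool --xyz '[[3.5, 0, -1.9], [3.5, 0, -1.9], [3.5, 0, -1.9], [2.6, 0, -1.4]]' --dr '[[0, 0, 0], [0, 0, 0], [0, 0, 0], [0, 0, 0]]'

```text
time: 11.2
ee_pos: [0.4958, -0.0012, 0.0352]
eef_rot: [-0.087, 2.643, 0.018]
force: [2.8, -1.6, 4.8]
finger_gap: 0.0
grip_force: 2.3
```

Emit:
drive_tool --xyz '[[2.6, 0, -1.4], [2.6, 0, -1.4]]' --dr '[[0, 0, 0], [0, 0, 0]]'

```text
time: 11.4
ee_pos: [0.49, -0.0015, 0.0352]
eef_rot: [-0.087, 2.643, 0.018]
force: [3.5, -3.5, 5.1]
finger_gap: -0.001
grip_force: 2.3
```

Emit:
drive_tool --xyz '[[1.8, 0, -1], [1.8, 0, -1]]' --dr '[[0, 0, 0], [0, 0, 0]]'

```text
time: 11.6
ee_pos: [0.4887, -0.0015, 0.0366]
eef_rot: [-0.087, 2.638, 0.018]
force: [17.0, 0.7, -1.5]
finger_gap: 0.001
grip_force: 6.8
```

Emit:
drive_tool --xyz '[[1.8, 0, -1], [1.8, 0, -1]]' --dr '[[0, 0, 0], [0, 0, 0]]'

```text
time: 11.8
ee_pos: [0.4876, -0.0016, 0.0384]
eef_rot: [-0.088, 2.633, 0.019]
force: [25.2, 2.5, -2.3]
finger_gap: -0.002
grip_force: 10.2
```

Emit:
drive_tool --xyz '[[1.8, 0, -1], [0, 0, 0]]' --dr '[[0, 0, 0], [0, 0, 0]]'

```text
time: 12.0
ee_pos: [0.4871, -0.0017, 0.0395]
eef_rot: [-0.088, 2.63, 0.019]
force: [24.5, 2.4, -0.7]
finger_gap: -0.002
grip_force: 10.4
```

On the stop at about 25 N. Releasing forward, then backing out along the tool axis.

Emit:
drive_tool --xyz '[[-5, 0, 2], [-5, 0, 2], [0, 0, 0]]' --dr '[[0, 0, 0], [0, 0, 0], [0, 0, 0]]'

```text
time: 12.3
ee_pos: [0.4896, -0.0012, 0.0356]
eef_rot: [-0.087, 2.646, 0.019]
force: [1.6, 0.8, 0.2]
finger_gap: 0.004
grip_force: 1.5
```

Emit:
drive_tool --xyz '[[0, 0, -10], [0, 0, -20], [0, 0, -30], [0, 0, -40], [0, 0, -40]]' --dr '[[0, 0, 0], [0, 0, 0], [0, 0, 0], [0, 0, 0], [0, 0, 0]]'

```text
time: 12.8
ee_pos: [0.4209, -0.0052, 0.1587]
eef_rot: [-0.087, 2.648, 0.019]
force: [1.6, -0.2, -0.4]
finger_gap: -0.004
grip_force: 0.0
```

```bash
python3 - <<'E'
from h import *
go(rack(-.134,-.115,.135),.5)
i=vision.get_image("top");a=i["img"][130:250,190:390,::-1]
b=vision.get_image("scene")["img"][160:280,210:400,::-1];cv2.imwrite("pics/c4.png",np.vstack([cv2.resize(a,(500,300),interpolation=2),cv2.resize(b,(500,300),interpolation=2)]))
E
```

```text
rack pos [-0.2045 -0.1146  0.1587] dr [-0.001 -0.008  0.002] shift mm (after dr) [-50.5  -0.4  54.6] j [-0.05 -0.23 -0.82  0.49  0.05 -0.1 ] F [ 1.6 -0.2 -0.4] t 12.8
```

View pics/c4.png

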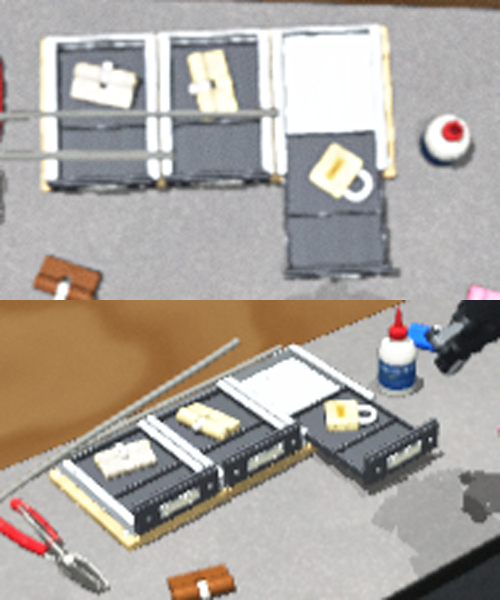

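The padlock tray is far out (lip at about 337,270, rib at about 333,213), the others are shut, and the tool is clear. I'm measuring the travel.

```bash
python3 - <<'E'
from h import *
import pickle
i=vision.get_image("top");g=i["img"].astype(int).sum(2)
def rib(im,c,lo,hi):
    p=im["img"].astype(float).sum(2)[lo:hi,c-1:c+2].mean(1);w=np.clip(340-p,0,None);return (w*np.arange(lo,hi)).sum()/w.sum()
t=pickle.load(open("im.pkl","rb"))["top"]
a=inrack(onz(t,323,rib(t,323,173,182),.0295));b=inrack(onz(i,323,rib(i,323,211,220),.0295));print(a,b,a-b)
E
```

```text
[-0.0184 -0.108   0.0295] [nan nan nan] [nan nan nan]<stdin>:5: RuntimeWarning: invalid value encountered in scalar divide
```

```bash
python3 - <<'E'
from h import *
i=vision.get_image("top")
p=i["img"].astype(float).sum(2)[206:224,322:325].mean(1);print(p.astype(int))
for r in (214,215,216): print(r,inrack(onz(i,323,r,.0295)))
E
```

```text
[744 688 551 428 389 401 405 403 381 347 368 401 415 406 404 414 417 410]
214 [-0.1042 -0.1044  0.0295]
215 [-0.1065 -0.1043  0.0295]
216 [-0.1088 -0.1042  0.0295]
```

```bash
python3 -c "
from rig import env
print(env.job_done())"
```

```text
the job is handed in; nothing more can be done
None
```

The middle tray is pushed home and the padlock tray is drawn out to its stop (about 88 mm by camera, give or take 2, with a firm 25 N stop). The third tray, locks, bottle and pliers look unmoved in the last picture, the arm is clear, and the job is handed in; no verdict came back.

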